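# Refit the catch tray of a hand mill and crank it clear

## Robot

A 6-joint arm with a two-finger parallel gripper is mounted at the origin on a cart in front of the work surface, level with it; the furniture and walls round the work are solid. World frame = base frame: x ahead of the robot, y to its left, z up, the work surface at z = 0. Lengths are in m, angles in degrees, forces in N, time in s.
With the tool pointing down it reaches from about 0.375 to 0.9 m from the base axis. Payload 3.1 kg.
Tool frame: the origin (TCP) lies at the very end of the fingers, on their centre line; the grasp point (between the pads) lies 19 mm behind it (bot.tcp_to_grasp is the distance from the TCP to the grasp point, in m); z points along the fingers, y is the line along which they close (so a half turn about z gives the same grasp; the last joint's range is limited). The gripper opens to 87 mm and grips with 3 to 60 N. Pads are 19 mm wide; open, the fingers measure 117 mm over their backs; the gripper's body (75 mm by 190 mm) begins 51 mm behind the grasp point.
Start: joints at [-10.227, 30.224, 82.088, -0, 67.689, -10.227], TCP at [0.625, 0, 0.223] pointing down, gripper open.
Joint ranges: [-176.69, 176.69], [-43.24, 126.21], [12.49, 139.97], [-82, 262], [0, 151.66], [-163.58, 163.58]. Speed limits (degrees/s): [159.86, 159.86, 180, 180, 180, 180].

## Interface

Orientations are given as a 3x3 rotation matrix whose columns are the frame's x, y, z axes.
In Python, from rig import telemetry, capture, camera_info, job, bot gives the robot as it stands. The module is installed in compiled form; this text tells all that it offers.
- The arm moves only by the tool carry_out, never from a script. Its argument "deltas" is a list that holds one entry, the list of rows, each a list of 7 numbers: the shift along the tool's x, y, z scaled (see below), then the turn, a rotation vector about the tool's x, y, z scaled (see below), then the closure, from -1 (fully open) to 1 (shut). In form: [[[dx, dy, dz, ax, ay, az, claw], ...]]. A call has exactly 10 rows; each row is the pose to reach, as a shift and turn from the pose commanded when the call began, along the tool's axes at that moment, turning the shorter way round; what a row does not reach only later rows make up. The controller multiplies each number of a shift by 15 cm and each number of a turn by 360 degrees. A row lasts 1/12 s, in which the tool goes at most 41.7 mm and 7.16 degrees, less where a joint would pass 70% of its speed; a pose out of reach is approached as far as the arm can. A call with a number of a shift or a turn outside -1 to 1 is refused whole. A call with a gripper value outside its range is refused whole. The fingers move at their own pace and stop on an object; the grip force is fixed at half the most. Time passes only in rows, so rows that repeat a pose let the fingers close, or fill a call up. It gives the time, the measured TCP pose, the force, the opening and the grip force at its end, in the units of the state.
- telemetry.read_state(): the state, without advancing time (a new reading comes with each control period).
- capture(name): name is "scene" or "side" or "wrist"; returns the picture (384x512x3 uint8, red, green, blue); there is no depth.
- camera_info(name): a dict with "mtx" (3x3 intrinsics, pixels), "cam_to_world" (4x4, takes a point from camera to world coordinates); the wrist camera has in their place "T_tool_cam" (4x4, takes a point from camera to tool coordinates, whose origin is the TCP and whose axes are the flange's). Camera axes: x right, y down, z forward; pixel columns grow to the right and rows downward; lengths in m; the calibration is good to about 2 mm. A picture is of the moment at which its call begins: read the wrist's pose just before it. camera_info takes no time and is no camera call.
- job.hand_in(): hands the job in; it is judged then, once.
The state is a dict: "time_s": time; "joint_positions": joint angles; "qvel": joint speeds; "tau": joint torques, N m; "position": TCP position; "tcp_rot": TCP orientation; "force": force on the tool from outside, world axes, zero at the start; "moment": the same for the moment, N m; "opening": opening from 0.0 (shut) to 1.0 (fully open); "grasp_force": force on a finger pad.
Only numpy, scipy, OpenCV 4.12 (cv2) and the standard library are available. Lean on these libraries where they do the work, as an engineer would, in place of code of your own. Each camera call takes 0.05 s, during which the arm holds its last target. There are 200 camera calls.

## Task

Get the hand mill ready: slide its catch tray all the way home into the tunnel in the mill's base, right way up, until the tray's front panel closes against the base. Only then turn the handwheel clockwise (seen from above) through one full turn, and on until its grip stands over the pointed tab at the back of the mill. Do not shift the beaker, the tub or the shaker, and leave everything at rest.

Things in the scene. Friction and masses are not known exactly. Their poses are not given: they have to be found in the camera images.
- mill: Metal hand mill fixed to the counter. Origin: on the counter under the wheel's upright axis; z up; -x is its front. Base block x -85 to +65, 110 mm wide, 58 mm high; on it a round housing 104 mm across, up to z = 140; level handwheel on top. A bracket 18 mm wide stands at the back (x 75 to 91), up to z = 154.
- mouth (a point): Middle of the mouth of the tray tunnel in the front face of the mill's base, at mill x = -85, on the counter (z = 0). The tunnel runs straight back along the mill's +x: 64 mm wide, 46 mm high, 135 mm deep, its floor being the counter.
- tab (a point): Tip of the fixed pointed tab (park mark) at the back of the mill, just outside the wheel's rim: mill x = 66, y = 0, z = 150 mm.
- handwheel (a joint): Angle of the handwheel, rad. 0 = grip at the tab (mill +x side); grows clockwise seen from above: the grip's direction in the mill's frame is -angle. It starts 0.4 to 1.6 rad short of the tab (-1.6 to -0.4); the finished position is one full turn past the first passing of the tab, 6.28. Stiff, about 3 N at the grip; it stays where it is left.
- grip_mid (a point): Middle of the handwheel's upright black round grip, 26 mm across, 48 mm tall, which spins freely on its pin: 54 mm from the wheel's axis, z = 185 mm, the grip reaching from z = 161 to 209. The rim under it (128 mm across outside, 12 mm thick) is centred at z = 152; hub top at z = 166.
- catch_tray: Loose open steel tray, 0.16 kg. Origin: centre of the underside of its box; z up; -x is its front. Box 120 mm long (x +-60), 56 mm wide outside, 38 mm high, walls 3 mm. Front panel 80 mm wide, x -66 to -60, z 1 to 47, with a fin handle. Home in the mill, its origin is at mill x = -25, y = 0, its axes along the mill's.
- fin (a point): Middle of the tray's black upright fin handle, at tray x = -94, z = 23 mm: the fin reaches from tray x = -66 to -123, 10 mm thick across y, z 6 to 40. At the start the beaker and the tub stand about 8 to 15 mm off either side of it, so that it cannot be gripped there.
- beaker: Clear glass tumbler, 76 mm across, 86 mm tall, upright on one side of the tray's fin (left or right varies). Origin: centre of its underside. Not to be shifted.
- tub: White round tub with a lid, 68 mm across, 85 mm tall, upright on the other side of the fin. Origin: centre of its underside. Not to be shifted.
- shaker: Shaker with a metal cap, 44 mm across, 90 mm tall, standing near the front of the counter to the right of the mill. Origin: centre of its underside. Not to be shifted.
There are look-alikes about, which are no part of the job. Several things have the shape of the catch_tray; the one meant has the colours described above.

How it is judged:
By the outcome, as a careful person would: the job done as asked, in the order asked, and still so for the second after the job is handed in, with the robot touching nothing.
It also fails if it takes over 72 s, if anything falls off the work surface, if the arm or the gripper's body presses on something with over 40 N, if the wrist force passes 120 N, or if a joint passes its speed limit or range.

## Working session

There is one attempt and no reset: what is moved stays moved. The work goes in short steps, Python scripts to look and compute and a tool call to move; the robot and the scene stay as the last step left them, time stands still between calls to the robot, and variables do not carry over. Pictures are saved under pics/ and viewed, at most 10 in all, crops included, and the job is handed in when it is done.

Besides the shell and the picture viewer there is one more tool, called as name(argument=value, ...) on one line, values as JSON. carry_out: Moves the arm, as the interface text tells. Its arguments: {"type":"object","properties":{"deltas":{"type":"array","items":{"type":"array","items":{"type":"array","items":{"type":"number"}}}}},"required":["deltas"]}

```bash
mkdir -p pics; python3 - <<'E'
from rig import telemetry, capture, camera_info
import cv2,numpy as np
s=telemetry.read_state(); print(s['time_s'],s['position'],np.round(s['tcp_rot'],3).tolist(),s['opening'])
a=capture("scene");b=capture("side");c=capture("wrist")
for n,p in zip(("scene","side","wrist"),(a,b,c)):
    cv2.imwrite(f"pics/{n}0.png",cv2.resize(p[:,:,::-1],None,fx=1.5,fy=1.5,interpolation=cv2.INTER_CUBIC)); i=camera_info(n); print(n,{k:np.round(v,4).tolist() if not np.isscalar(v) else v for k,v in i.items()})
E
```

```text
0.0 [6.24264811e-01 1.68634424e-04 2.21578361e-01] [[-0.0, 1.0, -0.002], [1.0, 0.0, 0.0], [0.0, -0.002, -1.0]] 0.9975291648190916
scene {'mtx': [[422.6207, 0.0, 254.7335], [0.0, 422.6207, 186.966], [0.0, 0.0, 1.0]], 'cam_to_world': [[-0.1692, -0.85, 0.4988, -0.1701], [-0.9856, 0.1423, -0.0918, 0.5084], [0.0071, -0.5072, -0.8618, 1.3287], [0.0, 0.0, 0.0, 1.0]]}
side {'mtx': [[450.7565, 0.0, 256.2398], [0.0, 450.7565, 192.6201], [0.0, 0.0, 1.0]], 'cam_to_world': [[-0.936, -0.1108, 0.3342, 0.0409], [-0.3519, 0.324, -0.8782, 1.666], [-0.011, -0.9395, -0.3422, 0.6457], [0.0, 0.0, 0.0, 1.0]]}
wrist {'mtx': [[282.6723, 0.0, 255.5582], [0.0, 282.6723, 187.9523], [0.0, 0.0, 1.0]], 'T_tool_cam': [[-0.0006, -0.9608, -0.2771, 0.0772], [1.0, -0.0005, -0.0007, -0.0007], [0.0005, -0.2771, 0.9608, -0.1628], [0.0, 0.0, 0.0, 1.0]]}
```

View pictures.

View pics/scene0.png

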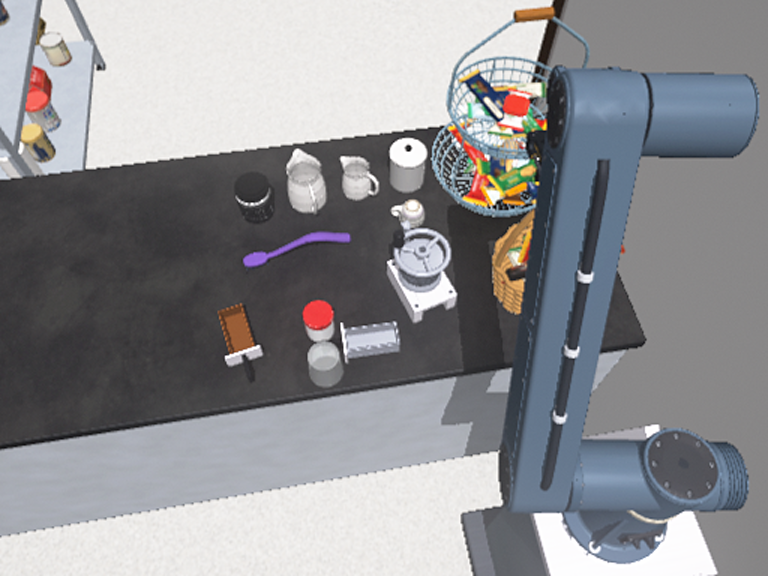

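View pics/side0.png

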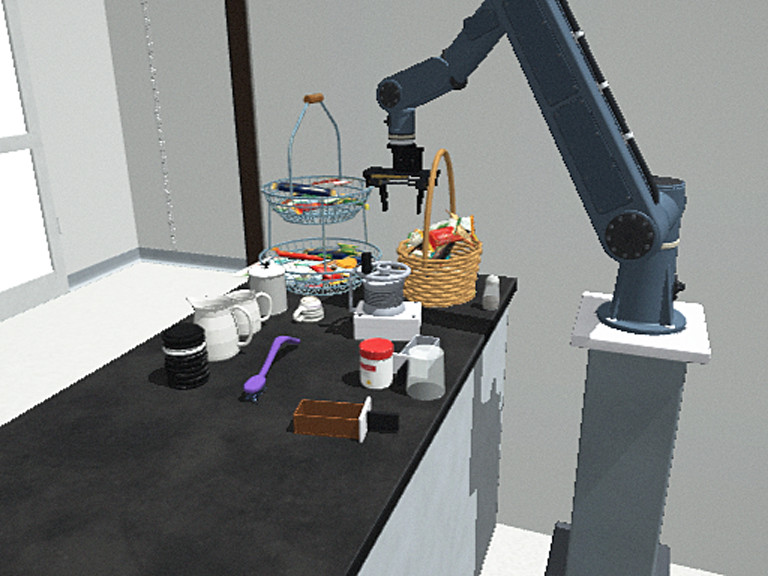

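View pics/wrist0.png

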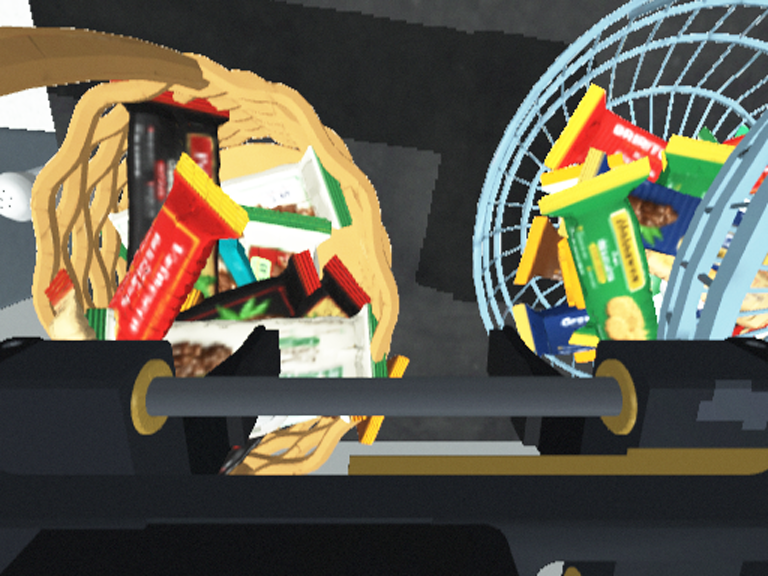

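```bash
cat > h.py <<'E'
import numpy as np,cv2
from rig import telemetry,capture,camera_info
def cam(n,s=None):
    i=camera_info(n)
    if n=="wrist":
        s=s or telemetry.read_state(); T=np.eye(4);T[:3,:3]=s['tcp_rot'];T[:3,3]=s['position']
        return i['mtx'],T@i['T_tool_cam']
    return i['mtx'],i['cam_to_world']
def onz(c,uv,z):
    K,T=c; d=T[:3,:3]@np.linalg.solve(K,[uv[0],uv[1],1.]); return T[:3,3]+d*(z-T[2,3])/d[2]
def proj(c,P):
    K,T=c; p=(np.atleast_2d(P)-T[:3,3])@T[:3,:3]; p=p@K.T; return p[:,:2]/p[:,2:]
def delta(p,R,P0,R0):
    "target pose (p,R) from (P0,R0): scaled shift and turn in tool axes"
    d=R0.T@(np.array(p)-P0); r=cv2.Rodrigues(R0.T@R)[0].ravel()
    return np.round(d/.15,4),np.round(np.degrees(r)/360,4)
E
python3 - <<'E'
import cv2,numpy as np
a=cv2.imread('pics/scene0.png');b=cv2.imread('pics/side0.png')
f=lambda im,x,y,w,h:cv2.resize(im[y:y+h,x:x+w],(400,int(h*400/w)),interpolation=cv2.INTER_CUBIC)
A=f(a,295,220,170,170);B=f(b,340,235,110,170)
H=600;o=np.zeros((H,800,3),np.uint8);o[:A.shape[0],:400]=A;o[:min(H,B.shape[0]),400:]=B[:H]
cv2.imwrite('pics/crop1.png',o);print(A.shape,B.shape)
E
```

```text
(400, 400, 3) (618, 400, 3)
```

View pics/crop1.png

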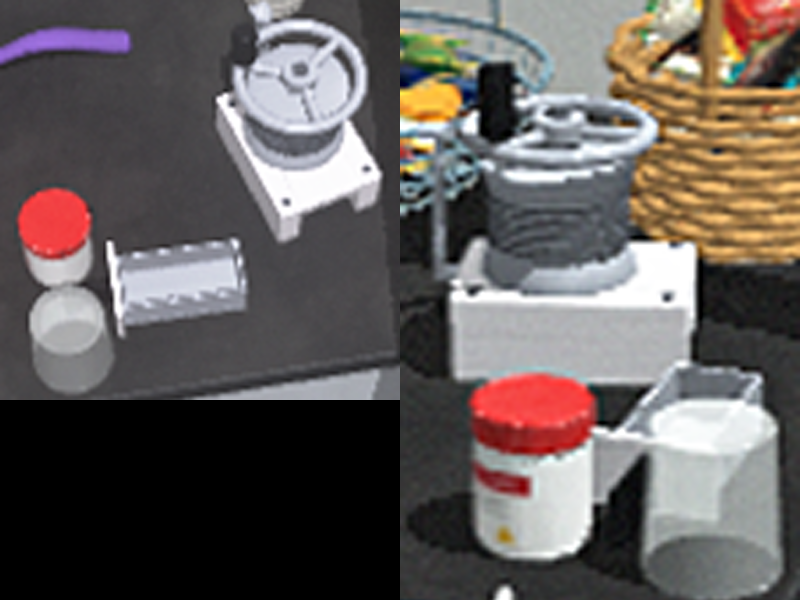

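```bash
python3 - <<'E'
from h import *
np.set_printoptions(precision=4,suppress=True)
c=cam("scene"); 
def P(n,x,y,z): print(n,onz(c,((x/2.353+295)/1.5,(y/2.353+220)/1.5),z)[:2])
P('mill FL',281,215,.058);P('FR',381,173,.058);P('BL',216,95,.058);P('FLbot',284,241,0);P('FRbot',380,206,0)
P('hub',300,70,.166); P('grip top',241,30,.209)
P('panel L top',120,334,.047);P('panel R',109,243,.047)
P('box back L',244,304,.038);P('back R',237,240,.038); P('box bot back L',247,312,0)
P('box front L',121,326,.038)
P('lid tub',55,222,.085);P('beaker top',70,322,.086)
P('tub bot', 58,285,0);P('beaker bot',72,390,0)
P('counter edge',395,352,0);P('counter edge',200,378,0)
E
```

```text
mill FL [0.4733 0.3146]
FR [0.5025 0.2092]
BL [0.6179 0.3527]
FLbot [0.4735 0.3085]
FRbot [0.4962 0.2052]
hub [0.5652 0.284 ]
grip top [0.5895 0.3366]
panel L top [0.3815 0.4843]
panel R [0.4764 0.4815]
box back L [0.3962 0.3645]
back R [0.4637 0.3589]
box bot back L [0.4041 0.3589]
box front L [0.3932 0.4821]
lid tub [0.4874 0.5292]
beaker top [0.3838 0.5279]
tub bot [0.463  0.5359]
beaker bot [0.353 0.536]
counter edge [0.3397 0.2271]
counter edge [0.3447 0.4152]
```

carry_out(deltas=[[[0, 0, -0.27, 0, 0, 0, -1], [0, 0, -0.54, 0, 0, 0, -1], [0, 0, -0.8, 0, 0, 0, -1], [0, 0, -1, 0, 0, 0, -1], [0.25, -0.1, -1, 0, 0, 0, -1], [0.5, -0.2, -1, 0, 0, 0, -1], [0.75, -0.3, -1, 0, 0, 0, -1], [1, -0.4, -1, 0, 0, 0, -1], [1, -0.4, -1, 0, 0, 0, -1], [1, -0.4, -1, 0, 0, 0, -1]]])

```text
time_s: 0.98
position: [0.5638, 0.152, 0.3725]
tcp_rot: [[-0.004, 1.0, -0.0], [1.0, 0.004, -0.0], [-0.0, -0.0, -1.0]]
force: [-0.1, -0.7, -0.3]
opening: 0.998
grasp_force: 0.0
```

carry_out(deltas=[[[0.25, -0.1, 0, 0, 0, 0, -1], [0.5, -0.2, 0, 0, 0, 0, -1], [0.75, -0.3, 0, 0, 0, 0, -1], [1, -0.45, 0, 0, 0, 0, -1], [1, -0.45, 0, 0, 0, 0, -1], [1, -0.45, 0, 0, 0, 0, -1], [1, -0.45, 0, 0, 0, 0, -1], [1, -0.45, 0, 0, 0, 0, -1], [1, -0.45, 0, 0, 0, 0, -1], [1, -0.45, 0, 0, 0, 0, -1]]])

```text
time_s: 1.82
position: [0.4985, 0.2986, 0.3724]
tcp_rot: [[0.003, 1.0, -0.0], [1.0, -0.003, -0.0], [-0.0, 0.0, -1.0]]
force: [-0.3, 0.4, 0.1]
opening: 1.001
grasp_force: 0.0
```

carry_out(deltas=[[[0.2, -0.1, 0.15, 0, 0, 0, -1], [0.4, -0.2, 0.3, 0, 0, 0, -1], [0.6, -0.3, 0.5, 0, 0, 0, -1], [0.8, -0.45, 0.7, 0, 0, 0, -1], [0.8, -0.45, 0.8, 0, 0, 0, -1], [0.8, -0.45, 0.8, 0, 0, 0, -1], [0.8, -0.45, 0.8, 0, 0, 0, -1], [0.8, -0.45, 0.8, 0, 0, 0, -1], [0.8, -0.45, 0.8, 0, 0, 0, -1], [0.8, -0.45, 0.8, 0, 0, 0, -1]]])

```text
time_s: 2.65
position: [0.4319, 0.4196, 0.2545]
tcp_rot: [[0.002, 1.0, 0.003], [1.0, -0.002, 0.002], [0.002, 0.003, -1.0]]
force: [-0.4, 0.5, -0.1]
opening: 1.001
grasp_force: 0.0
```

```bash
python3 - <<'E'
from h import *
s=telemetry.read_state(); print(s['time_s'],s['position'],np.round(s['tcp_rot'],3).tolist(),s['joint_positions'])
w=capture("wrist");a=capture("scene")
cv2.imwrite('pics/w1raw.png',w[:,:,::-1]);cv2.imwrite('pics/s1raw.png',a[:,:,::-1])
cv2.imwrite('pics/w1.png',cv2.resize(w[:,:,::-1],None,fx=1.5625,fy=1.5625,interpolation=cv2.INTER_CUBIC))
E
```

```text
2.65 [0.43188236 0.41962618 0.25448872] [[0.002, 1.0, 0.003], [1.0, -0.002, 0.002], [0.002, 0.003, -1.0]] [ 3.35595510e+01  2.64010918e+01  8.35530937e+01 -1.33128639e-02
  6.98278513e+01  3.36737992e+01]
```

View pics/w1.png

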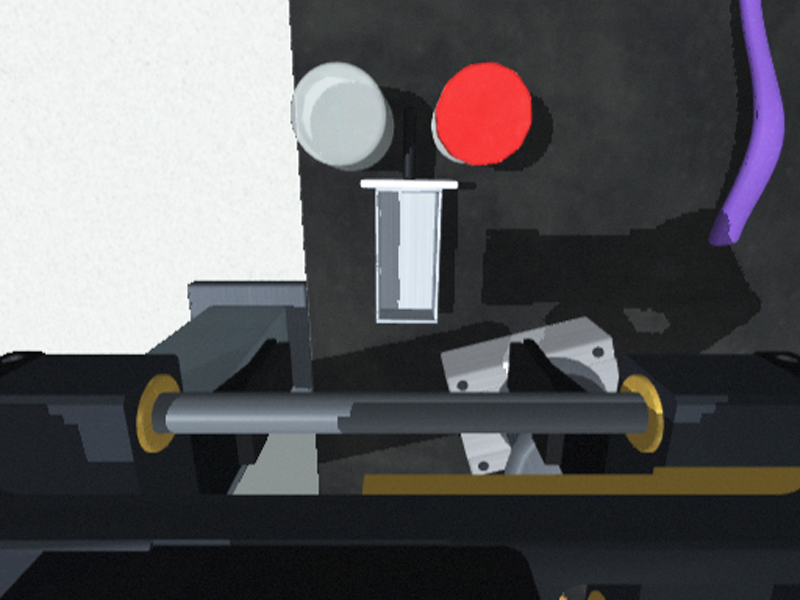

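```bash
python3 - <<'E'
from h import *
np.set_printoptions(precision=4,suppress=True)
c=cam("wrist")
def P(n,x,y,z):
    p=onz(c,(x/1.5625,y/1.5625),z)[:2]; print(n,p); return p
a=P('box FL',376,190,.038);b=P('FR',440,190,.038);d=P('BR',438,322,.038);e=P('BL',376,322,.038)
print('centre',(a+b+d+e)/4,'L',np.hypot(*(a-e)),'W',np.hypot(*(a-b)), 'yaw',np.degrees(np.arctan2(*((d+e-a-b)[::-1]))))
P('panel',361,184,.047);P('panel',458,184,.047)
f=P('fintop base',410,178,.04);P('fin tip',406,108,.04)
P('beaker',340,113,.086);P('tub',484,113,.085)
for n,x,y in (('tubL',435,113),('tubR',532,113),('bkL',295,113),('bkR',386,113)):P(n,x,y,.086)
A=P('mill FL',441,352,.058);B=P('mill BL',587,317,.058);C=P('mill FR',474,475,.058)
print(np.hypot(*(A-B)),np.hypot(*(A-C)),np.degrees(np.arctan2(*((B-A)[::-1]))),np.degrees(np.arctan2(*((C-A)[::-1])))+90, 'mouth',(A+C)/2)
E
```

```text
box FL [0.4115 0.4782]
FR [0.465  0.4781]
BR [0.4659 0.3611]
BL [0.4095 0.3612]
centre [0.438  0.4196] L 0.11698209951887585 W 0.05351976670869875 yaw -90.25439589729172
panel [0.3998 0.4834]
panel [0.4787 0.4832]
fintop base [0.4398 0.4879]
fin tip [0.4364 0.5416]
beaker [0.3896 0.5329]
tub [0.4902 0.5329]
tubL [0.4559 0.5328]
tubR [0.5236 0.5327]
bkL [0.3582 0.533 ]
bkR [0.4217 0.5329]
mill FL [0.4673 0.3403]
mill BL [0.5919 0.3724]
mill FR [0.5019 0.2127]
0.12874961946488997 0.13222465495107152 14.46249992104413 15.210386293982666 mouth [0.4846 0.2765]
```

```bash
python3 - <<'E'
from h import *
np.set_printoptions(precision=4,suppress=True)
c=cam("wrist")
def P(n,x,y,z):
    p=onz(c,(x/1.5625,y/1.5625),z)[:2]; print(n,p); return p
A=P('mill FL',441,352,.0);B=P('mill BL',587,317,.0)
print(np.hypot(*(A-B)),np.degrees(np.arctan2(*((B-A)[::-1]))))
h1=P('hole FL',462,385,.058);h2=P('hole FR',484,466,.058);h3=P('hole BL',598,352,.058)
y=np.arctan2(*((h3-h1)[::-1]));print(np.hypot(*(h3-h1)),np.degrees(y),np.hypot(*(h2-h1)),np.degrees(np.arctan2(*((h2-h1)[::-1])))+90)
y=np.radians(14.8);R=np.array([[np.cos(y),-np.sin(y)],[np.sin(y),np.cos(y)]])
print('origin',(A+B)/2-R@[-.010,.055])
for h in (h1,h2,h3): print(R.T@(h-((A+B)/2-R@[-.010,.055])))
E
```

```text
mill FL [0.4732 0.315 ]
mill BL [0.618  0.3524]
0.1495556463565902 14.46249992104413
hole FL [0.4869 0.3082]
hole FR [0.511  0.2228]
hole BL [0.6054 0.3399]
0.12262540180873016 14.99984394558341 0.08872456406859398 15.773244105465281
origin [0.5694 0.2831]
[-0.0733  0.0453]
[-0.0718 -0.0434]
[0.0493 0.0457]
```

carry_out(deltas=[[[0.04, 0.01, 0.2, 0, 0, 0, -1], [0.08, 0.02, 0.4, 0, 0, 0, -1], [0.13, 0.04, 0.6, 0, 0, 0, -1], [0.13, 0.04, 0.8, 0, 0, 0, -1], [0.13, 0.04, 1, 0, 0, 0, -1], [0.13, 0.04, 1, 0, 0, 0, -1], [0.13, 0.04, 1, 0, 0, 0, -1], [0.13, 0.04, 1, 0, 0, 0, -1], [0.13, 0.04, 1, 0, 0, 0, -1], [0.13, 0.04, 1, 0, 0, 0, -1]]])

```text
time_s: 3.58
position: [0.4374, 0.4404, 0.1051]
tcp_rot: [[0.0, 1.0, 0.004], [1.0, -0.0, 0.003], [0.003, 0.004, -1.0]]
force: [0.8, -0.0, 0.4]
opening: 0.998
grasp_force: 0.0
```

carry_out(deltas=[[[0, 0, 0.1, 0, 0, 0, -1], [0, 0, 0.2, 0, 0, 0, -1], [0, 0, 0.3, 0, 0, 0, -1], [0, 0, 0.4, 0, 0, 0, -1], [0, 0, 0.5, 0, 0, 0, -1], [0, 0, 0.57, 0, 0, 0, -1], [0, 0, 0.61, 0, 0, 0, -1], [0, 0, 0.63, 0, 0, 0, -1], [0, 0, 0.63, 0, 0, 0, -1], [0, 0, 0.63, 0, 0, 0, -1]]])

```text
time_s: 4.42
position: [0.4365, 0.4399, 0.0088]
tcp_rot: [[-0.0, 1.0, 0.001], [1.0, 0.0, 0.001], [0.001, 0.001, -1.0]]
force: [-0.6, 0.4, -0.2]
opening: 0.997
grasp_force: 0.0
```

carry_out(deltas=[[[0, 0, 0, 0, 0, 0, 1], [0, 0, 0, 0, 0, 0, 1], [0, 0, 0, 0, 0, 0, 1], [0, 0, 0, 0, 0, 0, 1], [0, 0, 0, 0, 0, 0, 1], [0, 0, 0, 0, 0, 0, 1], [0, 0, 0, 0, 0, 0, 1], [0, 0, 0, 0, 0, 0, 1], [0, 0, 0, 0, 0, 0, 1], [0, 0, 0, 0, 0, 0, 1]]])

```text
time_s: 5.25
position: [0.4366, 0.4398, 0.0083]
tcp_rot: [[-0.0, 1.0, 0.001], [1.0, 0.0, 0.001], [0.001, 0.001, -1.0]]
force: [1.5, 0.4, 1.8]
opening: 0.64
grasp_force: 30.0
```

carry_out(deltas=[[[0, 0, -0.1, 0, 0, 0, 1], [0, 0, -0.25, 0, 0, 0, 1], [0, 0, -0.4, 0, 0, 0, 1], [0, 0, -0.55, 0, 0, 0, 1], [0, 0, -0.7, 0, 0, 0, 1], [0, 0, -0.82, 0, 0, 0, 1], [0, 0, -0.87, 0, 0, -0.015, 1], [-0.1, 0, -0.87, 0, 0, -0.03, 1], [-0.2, 0, -0.87, 0, 0, -0.045, 1], [-0.3, 0, -0.87, 0, 0, -0.06, 1]]])

```text
time_s: 6.08
position: [0.4347, 0.3937, 0.1381]
tcp_rot: [[-0.373, 0.928, -0.002], [0.928, 0.373, -0.001], [-0.0, -0.002, -1.0]]
force: [-0.8, 0.7, -1.6]
opening: 0.638
grasp_force: 30.0
```

carry_out(deltas=[[[0, 0, 0, 0, 0, -0.018, 1], [0, 0, 0, 0, 0, -0.036, 1], [0, 0, 0, 0, 0, -0.054, 1], [0, 0, 0, 0, 0, -0.072, 1], [0, 0, 0, 0, 0, -0.09, 1], [0, 0, 0, 0, 0, -0.108, 1], [0, 0, 0, 0, 0, -0.126, 1], [0, 0, 0, 0, 0, -0.144, 1], [0, 0, 0, 0, 0, -0.16, 1], [0, 0, 0, 0, 0, -0.16, 1]]])

```text
time_s: 6.92
position: [0.4348, 0.394, 0.1377]
tcp_rot: [[-0.983, 0.186, -0.003], [0.186, 0.983, -0.001], [0.002, -0.002, -1.0]]
force: [-0.6, 0.1, -2.1]
opening: 0.644
grasp_force: 30.0
```

```bash
cat >> h.py <<'E'
M=np.array([.569,.2835]); YAW=14.8
def mpose(x,y,z,yaw=None):
    "tool-down pose at mill-frame (x,y), tool x along mill -x"
    w=np.radians(YAW if yaw is None else yaw); m=np.array([np.cos(w),np.sin(w)]);n=np.array([-m[1],m[0]])
    p=M+m*x+n*y; R=np.array([[-m[0],n[0],0],[-m[1],n[1],0],[0,0,-1.]]); return np.r_[p,z],R
E
python3 - <<'E'
from h import *
s=telemetry.read_state();print(s['time_s'],s['position'],s['joint_positions'],s['opening'],s['force'])
print(delta(*mpose(-.175,0,.136),np.array(s['position']),np.array(s['tcp_rot'])))
E
```

```text
6.9167 [0.4347782  0.39397337 0.13772466] [ 3.12705902e+01  3.35715982e+01  9.20605306e+01  1.24763623e-02
  5.45409985e+01 -4.80317533e+01] 0.6440300501591806 [-0.6015274   0.11164933 -2.06832009]
(array([ 0.0369, -1.0598,  0.0136]), array([-0.0002, -0.0004, -0.0708]))
```

carry_out(deltas=[[[0, -0.12, 0, 0, 0, -0.015, 1], [0, -0.25, 0, 0, 0, -0.03, 1], [0, -0.38, 0, 0, 0, -0.045, 1], [0.01, -0.51, 0, 0, 0, -0.06, 1], [0.02, -0.64, 0, 0, 0, -0.071, 1], [0.03, -0.77, 0, 0, 0, -0.071, 1], [0.037, -0.9, 0, 0, 0, -0.071, 1], [0.037, -1, 0, 0, 0, -0.071, 1], [0.037, -1, 0, 0, 0, -0.071, 1], [0.037, -1, 0, 0, 0, -0.071, 1]]])

```text
time_s: 7.75
position: [0.402, 0.2478, 0.1385]
tcp_rot: [[-0.968, -0.251, -0.001], [-0.251, 0.968, 0.0], [0.001, 0.0, -1.0]]
force: [0.5, 0.3, -2.0]
opening: 0.643
grasp_force: 30.0
```

```bash
python3 - <<'E'
from h import *
s=telemetry.read_state();print(s['time_s'],s['position'],s['opening'],s['force'],s['joint_positions'])
print(delta(*mpose(-.175,0,.0095),np.array(s['position']),np.array(s['tcp_rot'])))
w=capture("wrist");a=capture("scene");b=capture("side")
f=lambda im,x,y,ww,h:cv2.resize(im[y:y+h,x:x+ww,::-1],(400,300),interpolation=cv2.INTER_CUBIC)
o=np.zeros((600,800,3),np.uint8)
o[:300,:400]=f(a,200,130,160,120);o[:300,400:]=f(b,210,150,160,120);o[300:,:400]=f(w,0,0,512,384)
cv2.imwrite('pics/c2.png',o)
E
```

```text
7.75 [0.40203245 0.24783909 0.13846827] 0.64323112624979 [ 0.48805361  0.34536334 -1.99764765] [ 1.80441499e+01  2.64154175e+01  1.08358713e+02  3.17979470e-02
  4.52747579e+01 -8.65312908e+01]
(array([ 0.0288, -0.0549,  0.8598]), array([ 0.0001, -0.0001, -0.0007]))
```

View pics/c2.png

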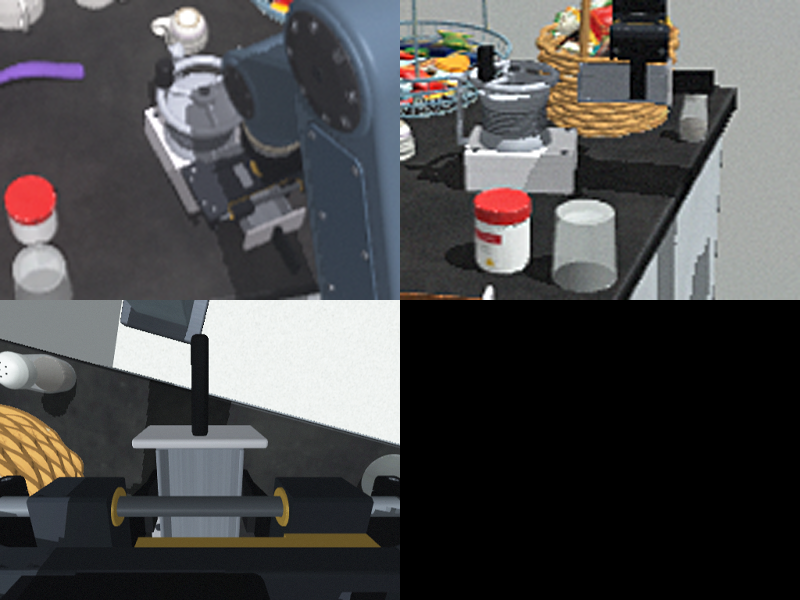

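```bash
python3 - <<'E'
from h import *
c=cam("wrist"); k=1.28
for n,x,y,z in (('shk top',15,70,.09),('shk bot',60,75,0),('basket edge',82,170,.1),('fin tip',200,36,.168),('fin base',200,134,.168),('panelL',132,143,.175),('panelR',267,140,.175)):
    p=onz(c,(x*k,y*k),z)[:2]; w=np.radians(YAW);R=np.array([[np.cos(w),-np.sin(w)],[np.sin(w),np.cos(w)]]); print(n,p,'mill',R.T@(p-M),'tool rel',telemetry.read_state()['tcp_rot'][:2,:2].T@(p-telemetry.read_state()['position'][:2]))
E
```

```text
shk top [0.35985316 0.0664577 ] mill [-0.2576506 -0.1564159] tool rel [ 0.08804866 -0.16557799]
shk bot [0.36484179 0.05324753] mill [-0.25620195 -0.17046213] tool rel [ 0.08658384 -0.17962254]
basket edge [0.43671877 0.14011411] mill [-0.1645199  -0.10483815] tool rel [-0.00502254 -0.11389305]
fin tip [0.30432587 0.22444329] mill [-0.27097893  0.01051248] tool rel [0.10156923 0.00133492]
fin base [0.35759723 0.23844168] mill [-0.2158991   0.01043851] tool rel [0.04648937 0.00132437]
panelL [0.37154097 0.20042001] mill [-0.21213043 -0.02988361] tool rel [ 0.04267427 -0.03899337]
panelR [0.34953733 0.27723738] mill [-0.21378141  0.05000596] tool rel [0.04441725 0.04089424]
```

```bash
python3 - <<'E'
from h import *
w=np.radians(YAW);R=np.array([[np.cos(w),-np.sin(w)],[np.sin(w),np.cos(w)]])
i=camera_info("wrist");T=np.eye(4);T[:3,:3]=np.array([[0,1,-.001],[1,0,0],[0,-.001,-1]]);T[:3,3]=[.6243,.0002,.2216]
c0=(i['mtx'],T@i['T_tool_cam']);cs=cam("scene");cw=cam("wrist");sd=cam("side")
for z in (.06,.1,.14):
    f=lambda n,c,x,y:print(z,n,p:=np.round(onz(c,(x,y),z)[:2],3),'mill',np.round(R.T@(p-M),3))
    f('w0 +y edge',c0,225/1.5,65/1.5);f('w0 -x edge',c0,35/1.5,200/1.5);f('w0 +x edge',c0,393/1.5,230/1.5)
    f('scene left',cs,492/1.5,265/1.5);f('scene bottom left',cs,512/1.5,312/1.5);f('now',cw,82*1.28,170*1.28)
# basket rim height via side image
for z in (0,.1,.15,.2,.35): print(z,proj(sd,[[.5,.05,z],[.58,.05,z]])*1.5)
E
```

```text
0.06 w0 +y edge [0.516 0.14 ] mill [-0.088 -0.125]
0.06 w0 -x edge [0.363 0.048] mill [-0.259 -0.175]
0.06 w0 +x edge [0.633 0.025] mill [-0.004 -0.266]
0.06 scene left [0.563 0.11 ] mill [-0.05  -0.166]
0.06 scene bottom left [0.434 0.098] mill [-0.178 -0.145]
0.06 now [0.458 0.122] mill [-0.149 -0.128]
0.1 w0 +y edge [0.529 0.132] mill [-0.077 -0.136]
0.1 w0 -x edge [0.395 0.051] mill [-0.228 -0.18 ]
0.1 w0 +x edge [0.632 0.031] mill [-0.004 -0.26 ]
0.1 scene left [0.54  0.123] mill [-0.069 -0.148]
0.1 scene bottom left [0.415 0.111] mill [-0.193 -0.127]
0.1 now [0.437 0.14 ] mill [-0.164 -0.105]
0.14 w0 +y edge [0.543 0.124] mill [-0.066 -0.148]
0.14 w0 -x edge [0.428 0.055] mill [-0.195 -0.185]
0.14 w0 +x edge [0.631 0.038] mill [-0.003 -0.253]
0.14 scene left [0.517 0.135] mill [-0.088 -0.13 ]
0.14 scene bottom left [0.396 0.124] mill [-0.208 -0.11 ]
0.14 now [0.415 0.158] mill [-0.181 -0.082]
0 [[439.40729188 301.07727269]
 [410.78507102 297.60749849]]
0.1 [[440.05531559 265.204778  ]
 [410.87493763 262.20544714]]
0.15 [[440.38887487 246.74001602]
 [410.92117495 243.9907204 ]]
0.2 [[440.72905165 227.90893063]
 [410.96831557 225.42014518]]
0.35 [[441.79131667 169.10537789]
 [411.11542997 167.4659011 ]]
```

carry_out(deltas=[[[0.02, -0.03, 0.1, 0, 0, 0, 1], [0.03, -0.055, 0.22, 0, 0, 0, 1], [0.03, -0.055, 0.34, 0, 0, 0, 1], [0.03, -0.055, 0.46, 0, 0, 0, 1], [0.03, -0.055, 0.58, 0, 0, 0, 1], [0.03, -0.055, 0.7, 0, 0, 0, 1], [0.03, -0.055, 0.78, 0, 0, 0, 1], [0.03, -0.055, 0.82, 0, 0, 0, 1], [0.03, -0.055, 0.845, 0, 0, 0, 1], [0.03, -0.055, 0.845, 0, 0, 0, 1]]])

```text
time_s: 8.73
position: [0.4003, 0.2395, 0.0113]
tcp_rot: [[-0.967, -0.255, -0.0], [-0.255, 0.967, -0.0], [0.0, 0.0, -1.0]]
force: [-0.6, -0.3, -1.5]
opening: 0.64
grasp_force: 30.0
```

```bash
python3 - <<'E'
from h import *
s=telemetry.read_state();print(s['time_s'],s['position'],s['opening'],s['force'])
print(delta(*mpose(-.175,0,.0095),np.array(s['position']),np.array(s['tcp_rot'])))
a=capture("scene");b=capture("side");w=capture("wrist")
o=np.zeros((600,800,3),np.uint8)
f=lambda im,x,y,ww,h,W,H:cv2.resize(im[y:y+h,x:x+ww,::-1],(W,H),interpolation=cv2.INTER_CUBIC)
o[:,:440]=f(a,235,135,110,150,440,600);o[:270,440:]=f(b,210,140,160,120,360,270);o[270:540,440:]=f(w,0,0,512,384,360,270)
cv2.imwrite('pics/c3.png',o)
E
```

```text
8.7333 [0.40026525 0.23954413 0.01129421] 0.639956819564451 [-0.60107469 -0.33939667 -1.46010859]
(array([ 0.0042, -0.004 ,  0.012 ]), array([ 0.    , -0.0001, -0.0001]))
```

View pics/c3.png

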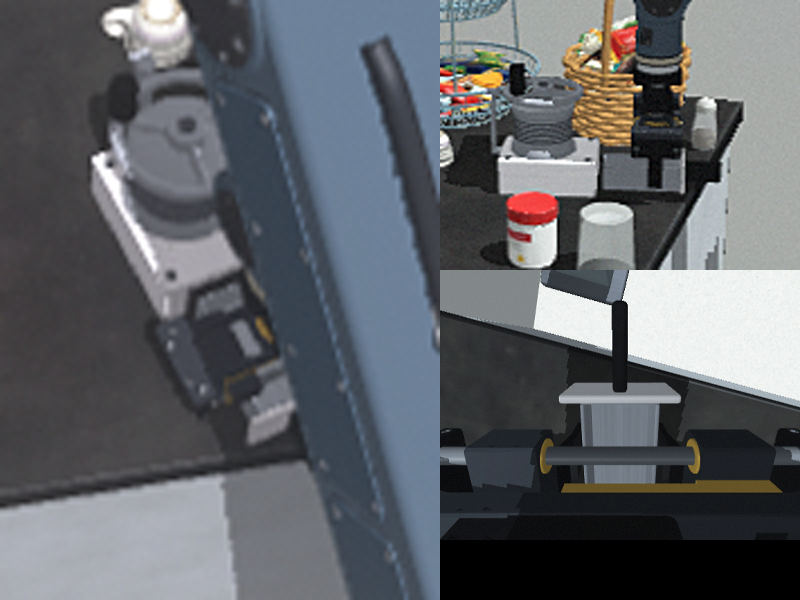

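carry_out(deltas=[[[-0.02, 0, 0, 0, 0, 0, 1], [-0.04, 0, 0, 0, 0, 0, 1], [-0.06, 0, 0, 0, 0, 0, 1], [-0.08, 0, 0, 0, 0, 0, 1], [-0.1, 0, 0, 0, 0, 0, 1], [-0.12, 0, 0, 0, 0, 0, 1], [-0.14, 0, 0, 0, 0, 0, 1], [-0.16, 0, 0, 0, 0, 0, 1], [-0.17, 0, 0, 0, 0, 0, 1], [-0.17, 0, 0, 0, 0, 0, 1]]])

```text
time_s: 9.72
position: [0.4254, 0.2457, 0.0118]
tcp_rot: [[-0.967, -0.255, 0.001], [-0.255, 0.967, 0.0], [-0.001, 0.0, -1.0]]
force: [0.0, -0.6, -0.8]
opening: 0.644
grasp_force: 30.0
```

carry_out(deltas=[[[-0.03, 0, 0, 0, 0, 0, 1], [-0.06, 0, 0, 0, 0, 0, 1], [-0.1, 0, 0, 0, 0, 0, 1], [-0.14, 0, 0, 0, 0, 0, 1], [-0.18, 0, 0, 0, 0, 0, 1], [-0.22, 0, 0, 0, 0, 0, 1], [-0.25, 0, 0, 0, 0, 0, 1], [-0.27, 0, 0, 0, 0, 0, 1], [-0.27, 0, 0, 0, 0, 0, 1], [-0.27, 0, 0, 0, 0, 0, 1]]])

```text
time_s: 10.55
position: [0.4639, 0.2559, 0.0117]
tcp_rot: [[-0.967, -0.255, -0.0], [-0.255, 0.967, -0.0], [0.001, -0.0, -1.0]]
force: [0.8, 0.5, -2.0]
opening: 0.638
grasp_force: 30.0
```

carry_out(deltas=[[[0, 0, 0.01, 0, 0, 0, 1], [0, 0, 0.018, 0, 0, 0, 1], [0, 0, 0.018, 0, 0, 0, -1], [0, 0, 0.018, 0, 0, 0, -1], [0, 0, 0.018, 0, 0, 0, -1], [0, 0, 0.018, 0, 0, 0, -1], [0, 0, 0.018, 0, 0, 0, -1], [0, 0, -0.1, 0, 0, 0, -1], [0, 0, -0.25, 0, 0, 0, -1], [0, 0, -0.4, 0, 0, 0, -1]]])

```text
time_s: 11.38
position: [0.4633, 0.2557, 0.072]
tcp_rot: [[-0.967, -0.255, -0.002], [-0.255, 0.967, -0.001], [0.002, -0.0, -1.0]]
force: [0.5, 0.4, 0.6]
opening: 0.993
grasp_force: 0.0
```

carry_out(deltas=[[[0.08, 0, 0, 0, 0, 0, -1], [0.18, 0, 0, 0, 0, 0, -1], [0.3, 0, 0, 0, 0, 0, -1], [0.42, 0, 0, 0, 0, 0, -1], [0.52, 0, 0, 0, 0, 0, -1], [0.52, 0, 0.1, 0, 0, 0, -1], [0.52, 0, 0.2, 0, 0, 0, -1], [0.52, 0, 0.3, 0, 0, 0, -1], [0.52, 0, 0.38, 0, 0, 0, -1], [0.52, 0, 0.38, 0, 0, 0, -1]]])

```text
time_s: 12.22
position: [0.3877, 0.2357, 0.0133]
tcp_rot: [[-0.967, -0.255, -0.003], [-0.255, 0.967, -0.001], [0.003, -0.0, -1.0]]
force: [-1.5, -0.1, -0.2]
opening: 0.999
grasp_force: 0.0
```

```bash
python3 - <<'E'
from h import *
s=telemetry.read_state();print(s['time_s'],s['position'],s['opening'],s['force'])
w=capture("wrist");c=cam("wrist",s)
m=np.zeros(1);g=w.astype(int).sum(2)
cv2.imwrite('pics/w4.png',cv2.resize(w[:,:,::-1],None,fx=1.5,fy=1.5))
# expected fin outline for tray at mill x
for ox in (-.089,):
    for P in ((-.066,.04),(-.123,.04)): print(proj(c,np.r_[mpose(ox+P[0],0,0)[0][:2],P[1]])*1.5)
    print('panel',[proj(c,np.r_[mpose(ox-.066,y,0)[0][:2],.047]).ravel()*1.5 for y in (-.04,.04)])
E
```

```text
12.2167 [0.38765638 0.23569806 0.01332074] 0.9994843576956401 [-1.54565805 -0.08471765 -0.22492645]
[[380.2871781  458.54627753]]
[[379.70907588 317.85971126]]
panel [array([270.30422072, 471.79923759]), array([490.00243103, 471.2827182 ])]
```

View pics/w4.png

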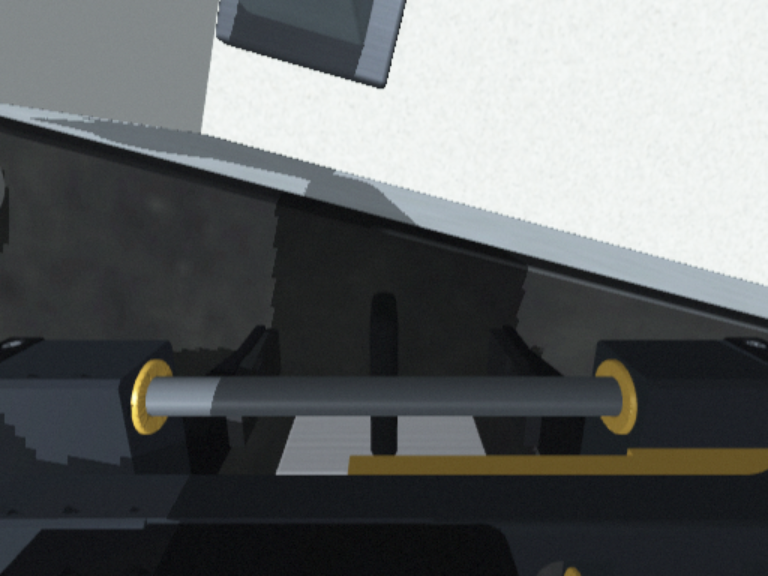

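carry_out(deltas=[[[0, 0, 0.02, 0, 0, 0, -1], [0, 0, 0.035, 0, 0, 0, 1], [0, 0, 0.035, 0, 0, 0, 1], [0, 0, 0.035, 0, 0, 0, 1], [0, 0, 0.035, 0, 0, 0, 1], [0, 0, 0.035, 0, 0, 0, 1], [0, 0, 0.035, 0, 0, 0, 1], [0, 0, 0.035, 0, 0, 0, 1], [0, 0, 0.035, 0, 0, 0, 1], [0, 0, 0.035, 0, 0, 0, 1]]])

```text
time_s: 13.1
position: [0.3886, 0.2361, 0.0096]
tcp_rot: [[-0.967, -0.255, 0.0], [-0.255, 0.967, 0.0], [-0.0, 0.0, -1.0]]
force: [-0.4, 0.5, -0.2]
opening: 0.405
grasp_force: 0.0
```

carry_out(deltas=[[[-0.02, 0, 0, 0, 0, 0, 1], [-0.05, 0, 0, 0, 0, 0, 1], [-0.08, 0, 0, 0, 0, 0, 1], [-0.11, 0, 0, 0, 0, 0, 1], [-0.14, 0, 0, 0, 0, 0, 1], [-0.17, 0, 0, 0, 0, 0, 1], [-0.2, 0, 0, 0, 0, 0, 1], [-0.22, 0, 0, 0, 0, 0, 1], [-0.22, 0, 0, 0, 0, 0, 1], [-0.22, 0, 0, 0, 0, 0, 1]]])

```text
time_s: 13.93
position: [0.422, 0.2448, 0.0095]
tcp_rot: [[-0.967, -0.255, 0.003], [-0.255, 0.967, 0.001], [-0.003, 0.0, -1.0]]
force: [0.0, 0.2, -0.6]
opening: 0.115
grasp_force: 30.0
```

carry_out(deltas=[[[0, 0, 0, 0, 0, 0, 0.4], [0, 0, 0, 0, 0, 0, 0.4], [0, 0, 0, 0, 0, 0, 0.4], [0.06, 0, 0, 0, 0, 0, 0.4], [0.12, 0, 0, 0, 0, 0, 0.4], [0.13, 0, 0, 0, 0, 0, 0.4], [0.13, 0, 0, 0, 0, 0, 1], [0.13, 0, 0, 0, 0, 0, 1], [0.13, 0, 0, 0, 0, 0, 1], [0.13, 0, 0, 0, 0, 0, 1]]])

```text
time_s: 14.77
position: [0.4021, 0.2396, 0.0096]
tcp_rot: [[-0.967, -0.255, 0.001], [-0.255, 0.967, 0.0], [-0.001, 0.0, -1.0]]
force: [0.2, 0.8, 0.5]
opening: 0.112
grasp_force: 30.0
```

carry_out(deltas=[[[0, 0, 0, 0, 0, 0, 1], [0, 0, 0, 0, 0, 0, 1], [-0.03, 0, 0, 0, 0, 0, 1], [-0.06, 0, 0, 0, 0, 0, 1], [-0.1, 0, 0, 0, 0, 0, 1], [-0.14, 0, 0, 0, 0, 0, 1], [-0.18, 0, 0, 0, 0, 0, 1], [-0.21, 0, 0, 0, 0, 0, 1], [-0.22, 0, 0, 0, 0, 0, 1], [-0.22, 0, 0, 0, 0, 0, 1]]])

```text
time_s: 15.6
position: [0.4352, 0.2483, 0.0096]
tcp_rot: [[-0.967, -0.255, 0.003], [-0.255, 0.967, 0.001], [-0.003, 0.0, -1.0]]
force: [-0.1, -0.4, 0.9]
opening: 0.113
grasp_force: 30.0
```

carry_out(deltas=[[[-0.01, 0, 0, 0, 0, 0, 1], [-0.02, 0, 0, 0, 0, 0, 1], [-0.03, 0, 0, 0, 0, 0, 1], [-0.04, 0, 0, 0, 0, 0, 1], [-0.05, 0, 0, 0, 0, 0, 1], [-0.06, 0, 0, 0, 0, 0, 1], [-0.07, 0, 0, 0, 0, 0, 1], [-0.07, 0, 0, 0, 0, 0, 1], [-0.07, 0, 0, 0, 0, 0, 1], [-0.07, 0, 0, 0, 0, 0, 1]]])

```text
time_s: 16.43
position: [0.443, 0.2504, 0.0096]
tcp_rot: [[-0.967, -0.255, -0.001], [-0.255, 0.967, -0.0], [0.001, -0.0, -1.0]]
force: [-4.0, -0.8, 4.7]
opening: 0.115
grasp_force: 30.0
```

carry_out(deltas=[[[-0.005, 0, 0, 0, 0, 0, 1], [-0.01, 0, 0, 0, 0, 0, 1], [-0.015, 0, 0, 0, 0, 0, 1], [-0.02, 0, 0, 0, 0, 0, 1], [-0.02, 0, 0, 0, 0, 0, 1], [-0.02, 0, 0, 0, 0, 0, 1], [-0.02, 0, 0, 0, 0, 0, 1], [-0.02, 0, 0, 0, 0, 0, 1], [-0.02, 0, 0, 0, 0, 0, 1], [-0.02, 0, 0, 0, 0, 0, 1]]])

```text
time_s: 17.27
position: [0.4458, 0.2511, 0.0096]
tcp_rot: [[-0.967, -0.255, -0.001], [-0.255, 0.967, -0.0], [0.001, -0.0, -1.0]]
force: [-3.7, -0.7, 5.7]
opening: 0.107
grasp_force: 30.0
```

carry_out(deltas=[[[-0.005, 0, 0, 0, 0, 0, 1], [-0.01, 0, 0, 0, 0, 0, 1], [-0.015, 0, 0, 0, 0, 0, 1], [-0.02, 0, 0, 0, 0, 0, 1], [-0.025, 0, 0, 0, 0, 0, 1], [-0.03, 0, 0, 0, 0, 0, 1], [-0.03, 0, 0, 0, 0, 0, 1], [-0.03, 0, 0, 0, 0, 0, 1], [-0.03, 0, 0, 0, 0, 0, 1], [-0.03, 0, 0, 0, 0, 0, 1]]])

```text
time_s: 18.1
position: [0.4464, 0.2512, 0.0096]
tcp_rot: [[-0.967, -0.256, -0.009], [-0.256, 0.967, -0.003], [0.009, -0.001, -1.0]]
force: [-9.5, -3.3, 10.4]
opening: 0.114
grasp_force: 30.0
```

```bash
python3 - <<'E'
from h import *
s=telemetry.read_state();w=np.radians(YAW);R=np.array([[np.cos(w),-np.sin(w)],[np.sin(w),np.cos(w)]])
print(s['time_s'],R.T@(s['position'][:2]-M),s['opening'],s['force'],s['moment'])
b=capture("side");w=capture("wrist")
c=cam("side")
P=lambda x,y,z:proj(c,np.r_[mpose(x,y,0)[0][:2],z]).ravel()
print([P(-.085,.055,z) for z in (0,.058)],[P(-.091,.04,z) for z in (0,.047)],P(.065,.055,.058))
o=np.zeros((600,800,3),np.uint8)
o[:,:]=cv2.resize(b[175:235,270:350,::-1],(800,600),interpolation=cv2.INTER_NEAREST);cv2.imwrite('pics/c5.png',o)
E
```

```text
18.1 [-1.26815033e-01  8.15645722e-05] 0.11408433791207938 [-9.45610467 -3.27885791 10.44045839] [-0.29838275  1.18824986  0.06389557]
[array([278.97740418, 227.79410255]), array([279.08427014, 212.21512171])] [array([280.93814097, 226.05898914]), array([281.04413815, 213.55670332])] [235.37746168 210.96432201]
```

View pics/c5.png

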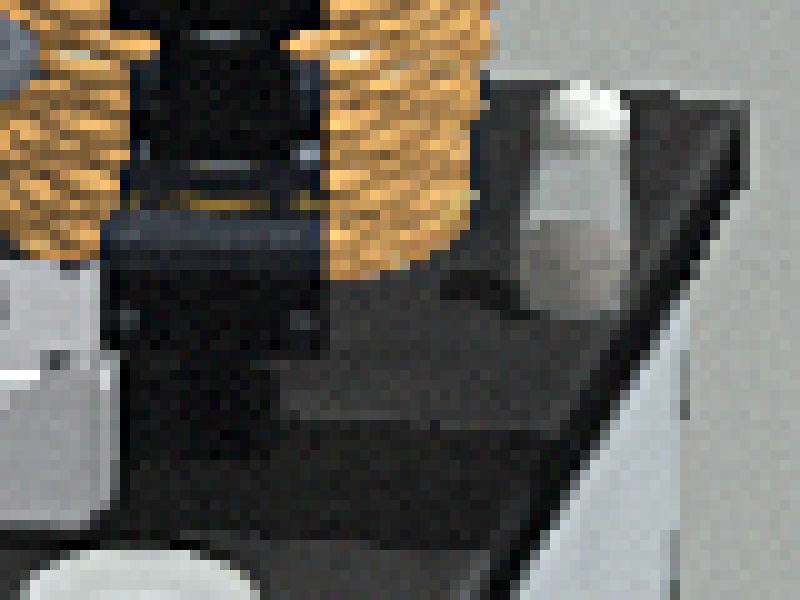

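carry_out(deltas=[[[-0.005, 0, 0, 0, 0, 0, 1], [-0.01, 0, 0, 0, 0, 0, 1], [-0.015, 0, 0, 0, 0, 0, 1], [-0.02, 0, 0, 0, 0, 0, 1], [-0.02, 0, 0, 0, 0, 0, 1], [-0.02, 0, 0, 0, 0, 0, 1], [-0.02, 0, 0, 0, 0, 0, 1], [-0.02, 0, 0, 0, 0, 0, 1], [-0.02, 0, 0, 0, 0, 0, 1], [-0.02, 0, 0, 0, 0, 0, 1]]])

```text
time_s: 19.03
position: [0.4465, 0.2511, 0.0094]
tcp_rot: [[-0.967, -0.256, -0.014], [-0.256, 0.967, -0.005], [0.015, -0.001, -1.0]]
force: [-12.1, -4.2, 12.1]
opening: 0.114
grasp_force: 30.0
```

carry_out(deltas=[[[0.02, 0, 0, 0, 0, 0, 1], [0.045, 0, 0, 0, 0, 0, 1], [0.045, 0, 0, 0, 0, 0, -1], [0.045, 0, 0, 0, 0, 0, -1], [0.045, 0, 0, 0, 0, 0, -1], [0.045, 0, 0, 0, 0, 0, -1], [0.045, 0, -0.15, 0, 0, 0, -1], [0.045, 0, -0.35, 0, 0, 0, -1], [0.045, 0, -0.6, 0, 0, 0, -1], [0.045, 0, -0.85, 0, 0, 0, -1]]])

```text
time_s: 19.87
position: [0.4473, 0.2514, 0.1379]
tcp_rot: [[-0.967, -0.254, -0.001], [-0.254, 0.967, -0.0], [0.001, -0.0, -1.0]]
force: [1.5, -0.3, -0.5]
opening: 0.634
grasp_force: 0.0
```

carry_out(deltas=[[[0.1, 0, -0.2, 0, 0, 0, -1], [0.2, 0, -0.4, 0, 0, 0, -1], [0.2, 0, -0.65, 0, 0, 0, -1], [0.2, 0, -0.9, 0, 0, 0, -1], [0.2, 0, -1, 0, 0, 0, -1], [0.2, 0, -1, 0, 0, 0, -1], [0.2, 0, -1, 0, 0, 0, -1], [0.2, 0, -1, 0, 0, 0, -1], [0.2, 0, -1, 0, 0, 0, -1], [0.2, 0, -1, 0, 0, 0, -1]]])

```text
time_s: 20.7
position: [0.4175, 0.2436, 0.2854]
tcp_rot: [[-0.967, -0.255, -0.003], [-0.255, 0.967, -0.001], [0.004, -0.0, -1.0]]
force: [-0.7, -0.1, -0.2]
opening: 1.0
grasp_force: 0.0
```

```bash
python3 - <<'E'
from h import *
s=telemetry.read_state();print(s['time_s'],s['position'],np.round(s['tcp_rot'],3).tolist(),s['opening'],s['joint_positions'])
b=capture("side");w=capture("wrist");a=capture("scene")
for n,i in zip('swa',(b,w,a)):cv2.imwrite(f'pics/raw6{n}.png',i[:,:,::-1])
o=np.zeros((600,800,3),np.uint8)
o[:300,:400]=cv2.resize(b[160:241,220:328,::-1],(400,300),interpolation=cv2.INTER_CUBIC)
o[300:,:400]=cv2.resize(b[60:180,220:380,::-1],(400,300),interpolation=cv2.INTER_CUBIC)
o[:300,400:]=cv2.resize(a[110:230,235:395,::-1],(400,300),interpolation=cv2.INTER_CUBIC)
o[300:,400:]=cv2.resize(w[:,:,::-1],(400,300),interpolation=cv2.INTER_AREA)
cv2.imwrite('pics/c6.png',o)
E
```

```text
20.7 [0.41750842 0.24358623 0.2854206 ] [[-0.967, -0.255, -0.003], [-0.255, 0.967, -0.001], [0.004, -0.0, -1.0]] 1.0001448270787874 [ 1.69845160e+01  1.48293466e+01  9.70294334e+01  4.37058201e-04
  6.83469815e+01 -8.77702994e+01]
```

View pics/c6.png

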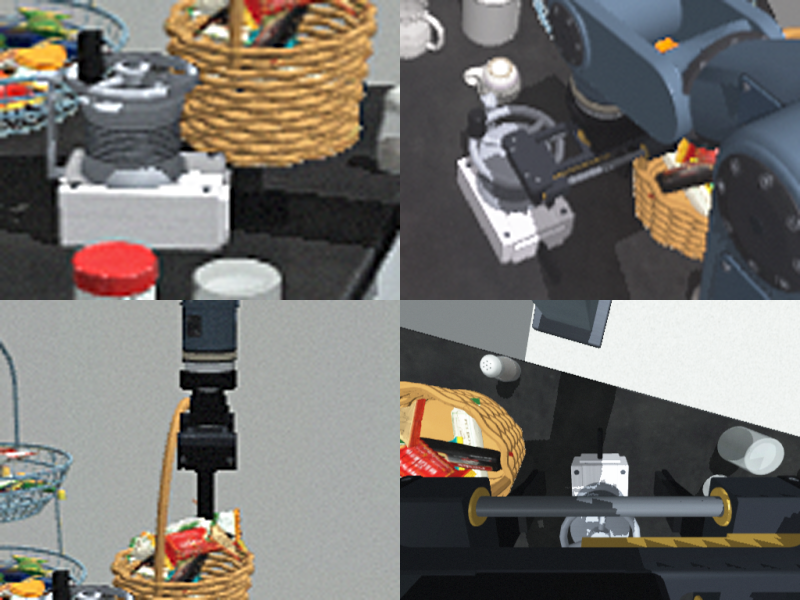

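```bash
python3 - <<'E'
from h import *
cs=cam("scene");sd=cam("side")
w=np.radians(YAW);R=np.array([[np.cos(w),-np.sin(w)],[np.sin(w),np.cos(w)]])
def tri(a,b):
    A=[];B=[]
    for c,uv in ((cs,a),(sd,b)):
        d=c[1][:3,:3]@np.linalg.solve(c[0],[uv[0]/1.5,uv[1]/1.5,1]);d/=np.linalg.norm(d);Q=np.eye(3)-np.outer(d,d);A.append(Q);B.append(Q@c[1][:3,3])
    p=np.linalg.solve(sum(A),sum(B));return p.round(3),'mill',(R.T@(p[:2]-M)).round(3)
print('lower',tri((497,165),(325,262)));print('upper',tri((507,100),(317,190)))
for z in (.06,.1,.25,.3): print(z,onz(cs,(432/1.5,160/1.5),z)[:2],onz(cs,(450/1.5,115/1.5),z)[:2], onz(cs,(480/1.5,213/1.5),z)[:2])
# handle: side, native
print('handle top',[onz(sd,(440/1.5,152/1.5),z)[:2].round(3) for z in (.3,.35,.4)])
print('grip tri',tri((397.4,232.7),(366.3,252.2)))  # grip top
s=telemetry.read_state();print(s['position'])
# grip from crop1: scene top (241,30)/2.353 ; side top (497-400,65)/3.636
g=tri((241/2.353+295,28/2.353+220),((497-400)/3.636+340,66/3.636+235));print('grip top',g)
E
```

```text
lower (array([0.849, 0.022, 0.067]), 'mill', array([ 0.203, -0.325]))
upper (array([0.862, 0.028, 0.275]), 'mill', array([ 0.218, -0.322]))
0.06 [0.9030082  0.18259048] [1.05301019 0.10010259] [0.71542329 0.10085227]
0.1 [0.86917257 0.19286271] [1.01444506 0.11297563] [0.68750212 0.11370168]
0.25 [0.74228896 0.2313836 ] [0.86982585 0.16124953] [0.58279776 0.16188694]
0.3 [0.69999443 0.2442239 ] [0.82161945 0.17734084] [0.5478963 0.1779487]
handle top [array([ 0.673, -0.534]), array([ 0.582, -0.216]), array([0.49 , 0.103])]
grip tri (array([0.589, 0.337, 0.21 ]), 'mill', array([0.033, 0.046]))
[0.41797827 0.24373225 0.28606074]
grip top (array([0.59 , 0.336, 0.208]), 'mill', array([0.034, 0.045]))
```

```bash
cat >> h.py <<'E'
def wpose(ang,z,r=.054,yaw=0.):
    "TCP over grip at handwheel angle ang(rad); tool x along mill +y turned by yaw deg"
    w=np.radians(YAW); a=w-ang; p=np.r_[M+r*np.array([np.cos(a),np.sin(a)]),z]
    t=w+np.pi/2+np.radians(yaw); x=np.array([np.cos(t),np.sin(t),0]); zz=np.array([0,0,-1.]); return p,np.c_[x,np.cross(zz,x),zz]
E
python3 - <<'E'
from h import *
s=telemetry.read_state();p,R=wpose(-.935,.285);print(p,R)
d,r=delta(p,R,s['position'],np.array(s['tcp_rot']));print(d,r)
E
```

```text
[0.58890365 0.33369805 0.285     ] [[-0.25544576  0.96682339  0.        ]
 [ 0.96682339  0.25544576  0.        ]
 [ 0.          0.         -1.        ]]
[-1.2547  0.2898  0.0044] [-0.0003 -0.0003  0.2499]
```

carry_out(deltas=[[[-0.05, 0.03, 0, 0, 0, 0.015, -1], [-0.15, 0.06, 0, 0, 0, 0.033, -1], [-0.25, 0.1, 0, 0, 0, 0.051, -1], [-0.35, 0.14, 0, 0, 0, 0.069, -1], [-0.45, 0.18, 0, 0, 0, 0.087, -1], [-0.55, 0.22, 0, 0, 0, 0.105, -1], [-0.65, 0.26, 0, 0, 0, 0.123, -1], [-0.75, 0.29, 0, 0, 0, 0.141, -1], [-0.85, 0.29, 0, 0, 0, 0.159, -1], [-0.95, 0.29, 0, 0, 0, 0.17, -1]]])

```text
time_s: 21.68
position: [0.5454, 0.3227, 0.2862]
tcp_rot: [[-0.686, 0.728, -0.001], [0.728, 0.686, -0.0], [0.001, -0.001, -1.0]]
force: [0.5, 0.2, 0.2]
opening: 1.001
grasp_force: 0.0
```

```bash
python3 - <<'E'
from h import *
s=telemetry.read_state();p,R=wpose(-.935,.175);print(s['joint_positions'],s['position'])
d,r=delta(p,R,s['position'],np.array(s['tcp_rot']));print(d,r)
E
```

```text
[ 2.05220305e+01  2.74648116e+01  7.63386562e+01  1.08863790e-03
  7.62721852e+01 -2.27849156e+01] [0.54543641 0.3226971  0.28620593]
[-0.1458  0.2621  0.741 ] [-0.0002 -0.      0.0792]
```

carry_out(deltas=[[[-0.03, 0.06, 0, 0, 0, 0.018, -1], [-0.07, 0.12, 0, 0, 0, 0.036, -1], [-0.11, 0.19, 0, 0, 0, 0.054, -1], [-0.146, 0.262, 0, 0, 0, 0.07, -1], [-0.146, 0.262, 0, 0, 0, 0.079, -1], [-0.146, 0.262, 0.15, 0, 0, 0.079, -1], [-0.146, 0.262, 0.3, 0, 0, 0.079, -1], [-0.146, 0.262, 0.45, 0, 0, 0.079, -1], [-0.146, 0.262, 0.6, 0, 0, 0.079, -1], [-0.146, 0.262, 0.7, 0, 0, 0.079, -1]]])

```text
time_s: 22.52
position: [0.5872, 0.3329, 0.1788]
tcp_rot: [[-0.261, 0.965, -0.004], [0.965, 0.261, -0.002], [-0.0, -0.004, -1.0]]
force: [0.0, -0.1, -0.4]
opening: 1.0
grasp_force: 0.0
```

carry_out(deltas=[[[0, 0, 0.02, 0, 0, 0, 1], [0, 0, 0.03, 0, 0, 0, 1], [0, 0, 0.03, 0, 0, 0, 1], [0, 0, 0.03, 0, 0, 0, 1], [0, 0, 0.03, 0, 0, 0, 1], [0, 0, 0.03, 0, 0, 0, 1], [0, 0, 0.03, 0, 0, 0, 1], [0, 0, 0.03, 0, 0, 0, 1], [0, 0, 0.03, 0, 0, 0, 1], [0, 0, 0.03, 0, 0, 0, 1]]])

```text
time_s: 23.35
position: [0.5886, 0.3335, 0.1777]
tcp_rot: [[-0.261, 0.965, 0.0], [0.965, 0.261, 0.0], [0.0, 0.0, -1.0]]
force: [1.4, 0.9, 0.7]
opening: 0.324
grasp_force: 1.2
```

carry_out(deltas=[[[0, 0, 0, 0, 0, 0, 1], [0, 0, 0, 0, 0, 0, 1], [0, 0, 0, 0, 0, 0, 1], [0, 0, 0, 0, 0, 0, 1], [0, 0, 0, 0, 0, 0, 1], [0, 0, 0, 0, 0, 0, 1], [0, 0, 0, 0, 0, 0, 1], [0, 0, 0, 0, 0, 0, 1], [0, 0, 0, 0, 0, 0, 1], [0, 0, 0, 0, 0, 0, 1]]])

```text
time_s: 24.18
position: [0.589, 0.3339, 0.1778]
tcp_rot: [[-0.261, 0.965, 0.001], [0.965, 0.261, 0.001], [0.001, 0.001, -1.0]]
force: [3.8, 3.9, -0.0]
opening: 0.278
grasp_force: 29.1
```

carry_out(deltas=[[[0, 0, 0, 0, 0, 0, 0.2], [0, 0, 0, 0, 0, 0, 0.2], [0, 0, 0, 0, 0, 0, 0.2], [0.04, 0, 0, 0, 0, 0, 0.2], [0.04, 0, 0.02, 0, 0, 0, 0.2], [0.04, 0, 0.02, 0, 0, 0, 1], [0.04, 0, 0.02, 0, 0, 0, 1], [0.04, 0, 0.02, 0, 0, 0, 1], [0.04, 0, 0.02, 0, 0, 0, 1], [0.04, 0, 0.02, 0, 0, 0, 1]]])

```text
time_s: 25.02
position: [0.5872, 0.3394, 0.1742]
tcp_rot: [[-0.261, 0.965, 0.0], [0.965, 0.261, 0.0], [0.0, 0.0, -1.0]]
force: [1.6, 1.4, -2.9]
opening: 0.269
grasp_force: 29.9
```

carry_out(deltas=[[[0, 0, 0, 0, 0, 0, 0.2], [0, 0, 0, 0, 0, 0, 0.2], [0, 0, 0, 0, 0, 0, 0.2], [-0.025, 0, 0, 0, 0, 0, 0.2], [-0.025, 0, -0.01, 0, 0, 0, 0.2], [-0.025, 0, -0.01, 0, 0, 0, 1], [-0.025, 0, -0.01, 0, 0, 0, 1], [-0.025, 0, -0.01, 0, 0, 0, 1], [-0.025, 0, -0.01, 0, 0, 0, 1], [-0.025, 0, -0.01, 0, 0, 0, 1]]])

```text
time_s: 25.85
position: [0.5883, 0.3356, 0.1763]
tcp_rot: [[-0.261, 0.965, 0.001], [0.965, 0.261, -0.0], [-0.0, 0.001, -1.0]]
force: [0.8, -1.2, 1.8]
opening: 0.277
grasp_force: 29.8
```

```bash
cat > circ.py <<'E'
import sys
from h import *
# rows: relative tool-frame circle steps from handwheel angle a0 (deg) by step deg
a0,step,n=map(float,sys.argv[1:4]);r=.054
s=telemetry.read_state();R0=np.array(s['tcp_rot']);w=np.radians(YAW)
g=lambda a:r*np.array([np.cos(w-np.radians(a)),np.sin(w-np.radians(a)),0])
print(s['time_s'],s['position'],s['opening'],'force',s['force'].round(1) if hasattr(s['force'],'round') else s['force'])
q=R0.T@(s['position']-np.r_[M,0]);x=s['position'][:2]-M;print('TCP polar r',np.hypot(*x),'angle',np.degrees(w-np.arctan2(x[1],x[0])))
for k in range(1,int(n)+1): print((R0.T@(g(a0+step*k)-g(a0))/.15)[:2].round(3).tolist())
E
python3 circ.py -53.6 15 10
```

```text
25.85 [0.5882891  0.33560729 0.17633232] 0.2766194239771407 force [ 0.8 -1.2  1.8]
TCP polar r 0.05556293084414411 angle -54.88643514349437
[-0.066, 0.067]
[-0.146, 0.115]
[-0.237, 0.141]
[-0.331, 0.142]
[-0.422, 0.119]
[-0.504, 0.073]
[-0.571, 0.008]
[-0.619, -0.073]
[-0.645, -0.163]
[-0.646, -0.257]
```

carry_out(deltas=[[[-0.031, 0.035, 0, 0, 0, 0, 1], [-0.066, 0.067, 0, 0, 0, 0, 1], [-0.105, 0.093, 0, 0, 0, 0, 1], [-0.146, 0.115, 0, 0, 0, 0, 1], [-0.191, 0.131, 0, 0, 0, 0, 1], [-0.237, 0.141, 0, 0, 0, 0, 1], [-0.284, 0.144, 0, 0, 0, 0, 1], [-0.331, 0.142, 0, 0, 0, 0, 1], [-0.331, 0.142, 0, 0, 0, 0, 1], [-0.331, 0.142, 0, 0, 0, 0, 1]]])

```text
time_s: 26.68
position: [0.6228, 0.2912, 0.1763]
tcp_rot: [[-0.26, 0.966, 0.002], [0.966, 0.26, -0.003], [-0.003, 0.001, -1.0]]
force: [2.3, -2.6, 2.3]
opening: 0.277
grasp_force: 29.7
```

```bash
python3 circ.py 6.4 15 10
```

```text
26.6833 [0.62278046 0.29115773 0.17633477] 0.2770502540064819 force [ 2.3 -2.6  2.3]
TCP polar r 0.054322907569673805 angle 6.696205131912908
[-0.091, -0.023]
[-0.173, -0.069]
[-0.241, -0.134]
[-0.289, -0.215]
[-0.314, -0.305]
[-0.316, -0.399]
[-0.293, -0.491]
[-0.247, -0.573]
[-0.181, -0.64]
[-0.101, -0.688]
```

carry_out(deltas=[[[-0.046, -0.008, 0, 0, 0, 0, 1], [-0.112, -0.032, 0, 0, 0, 0, 1], [-0.173, -0.069, 0, 0, 0, 0, 1], [-0.241, -0.134, 0, 0, 0, 0, 1], [-0.289, -0.215, 0, 0, 0, 0, 1], [-0.314, -0.305, 0, 0, 0, 0, 1], [-0.316, -0.399, 0, 0, 0, 0, 1], [-0.293, -0.491, 0, 0, 0, 0, 1], [-0.247, -0.573, 0, 0, 0, 0, 1], [-0.247, -0.573, 0, 0, 0, 0, 1]]])

```text
time_s: 27.52
position: [0.5458, 0.2362, 0.1763]
tcp_rot: [[-0.261, 0.965, -0.001], [0.965, 0.261, 0.003], [0.003, -0.0, -1.0]]
force: [0.1, 5.8, 1.2]
opening: 0.278
grasp_force: 29.8
```

```bash
python3 circ.py 126.4 15 10
```

```text
27.5167 [0.54582247 0.23621052 0.17630918] 0.2776425382731199 force [0.1 5.8 1.2]
TCP polar r 0.052663958652651145 angle 130.91040534973178
[0.066, -0.067]
[0.146, -0.115]
[0.237, -0.141]
[0.331, -0.142]
[0.422, -0.119]
[0.504, -0.073]
[0.571, -0.008]
[0.619, 0.073]
[0.645, 0.163]
[0.646, 0.257]
```

carry_out(deltas=[[[0.03, -0.035, 0, 0, 0, 0, 1], [0.066, -0.067, 0, 0, 0, 0, 1], [0.146, -0.115, 0, 0, 0, 0, 1], [0.237, -0.141, 0, 0, 0, 0, 1], [0.331, -0.142, 0, 0, 0, 0, 1], [0.422, -0.119, 0, 0, 0, 0, 1], [0.504, -0.073, 0, 0, 0, 0, 1], [0.571, -0.008, 0, 0, 0, 0, 1], [0.619, 0.073, 0, 0, 0, 0, 1], [0.619, 0.073, 0, 0, 0, 0, 1]]])

```text
time_s: 28.35
position: [0.5356, 0.3275, 0.1763]
tcp_rot: [[-0.262, 0.965, 0.001], [0.965, 0.262, -0.001], [-0.002, 0.001, -1.0]]
force: [2.2, 1.9, 4.8]
opening: 0.273
grasp_force: 29.6
```

```bash
python3 circ.py 246.4 15 10
```

```text
28.35 [0.53561116 0.3274715  0.17625263] 0.2727832600427874 force [2.2 1.9 4.8]
TCP polar r 0.05521147741642993 angle -112.41046096950356
[0.025, 0.09]
[0.027, 0.184]
[0.003, 0.276]
[-0.042, 0.357]
[-0.108, 0.425]
[-0.189, 0.473]
[-0.279, 0.498]
[-0.373, 0.499]
[-0.464, 0.476]
[-0.546, 0.43]
```

carry_out(deltas=[[[0.015, 0.045, 0, 0, 0, 0, 1], [0.025, 0.09, 0, 0, 0, 0, 1], [0.027, 0.184, 0, 0, 0, 0, 1], [0.003, 0.276, 0, 0, 0, 0, 1], [-0.042, 0.357, 0, 0, 0, 0, 1], [-0.108, 0.425, 0, 0, 0, 0, 1], [-0.189, 0.473, 0, 0, 0, 0, 1], [-0.232, 0.488, 0, 0, 0, 0, 1], [-0.279, 0.498, 0, 0, 0, 0, 1], [-0.279, 0.498, 0, 0, 0, 0, 1]]])

```text
time_s: 29.18
position: [0.619, 0.3055, 0.1764]
tcp_rot: [[-0.26, 0.966, 0.003], [0.966, 0.26, 0.0], [-0.0, 0.003, -1.0]]
force: [6.1, 1.0, 2.6]
opening: 0.271
grasp_force: 29.8
```

```bash
python3 circ.py 351.4 2.15 4
```

```text
29.1833 [0.61901546 0.30552921 0.17637916] 0.2712664339896102 force [6.1 1.  2.6]
TCP polar r 0.05465191852699317 angle -8.970997181365489
[-0.013, 0.002]
[-0.027, 0.003]
[-0.04, 0.004]
[-0.054, 0.004]
```

carry_out(deltas=[[[-0.014, 0.002, 0, 0, 0, 0, 1], [-0.028, 0.003, 0, 0, 0, 0, 1], [-0.042, 0.004, 0, 0, 0, 0, 1], [-0.056, 0.004, 0, 0, 0, 0, 1], [-0.056, 0.004, 0, 0, 0, 0, 1], [-0.056, 0.004, 0, 0, 0, 0, 1], [-0.056, 0.004, 0, 0, 0, 0, 1], [-0.056, 0.004, 0, 0, 0, 0, 1], [-0.056, 0.004, 0, 0, 0, 0, 1], [-0.056, 0.004, 0, 0, 0, 0, 1]]])

```text
time_s: 30.02
position: [0.6212, 0.2988, 0.1763]
tcp_rot: [[-0.261, 0.965, 0.003], [0.965, 0.261, 0.001], [-0.0, 0.003, -1.0]]
force: [4.8, 3.2, 1.4]
opening: 0.276
grasp_force: 29.8
```

```bash
python3 circ.py 360 1 1
```

```text
30.0167 [0.62124351 0.29875175 0.17634511] 0.27595165864870536 force [4.8 3.2 1.4]
TCP polar r 0.054424257412520355 angle -1.4744127533099272
[-0.006, -0.0]
```

carry_out(deltas=[[[0, 0, 0, 0, 0, 0, -1], [0, 0, 0, 0, 0, 0, -1], [0, 0, 0, 0, 0, 0, -1], [0, 0, 0, 0, 0, 0, -1], [0, 0, 0, 0, 0, 0, -1], [0, 0, -0.1, 0, 0, 0, -1], [0, 0, -0.25, 0, 0, 0, -1], [0, 0, -0.45, 0, 0, 0, -1], [0, 0, -0.7, 0, 0, 0, -1], [0, 0, -0.9, 0, 0, 0, -1]]])

```text
time_s: 30.85
position: [0.6198, 0.2985, 0.3127]
tcp_rot: [[-0.261, 0.965, -0.001], [0.965, 0.261, -0.001], [-0.0, -0.001, -1.0]]
force: [0.5, 0.6, -0.2]
opening: 0.938
grasp_force: 0.0
```

carry_out(deltas=[[[-0.1, -0.2, -0.1, 0, 0, 0, -1], [-0.1, -0.4, -0.2, 0, 0, 0, -1], [-0.1, -0.6, -0.2, 0, 0, 0, -1], [-0.1, -0.8, -0.2, 0, 0, 0, -1], [-0.1, -1, -0.2, 0, 0, 0, -1], [-0.1, -1, -0.2, 0, 0, 0, -1], [-0.1, -1, -0.2, 0, 0, 0, -1], [-0.1, -1, -0.2, 0, 0, 0, -1], [-0.1, -1, -0.2, 0, 0, 0, -1], [-0.1, -1, -0.2, 0, 0, 0, -1]]])

```text
time_s: 31.68
position: [0.4805, 0.2452, 0.3408]
tcp_rot: [[-0.261, 0.965, 0.0], [0.965, 0.261, -0.0], [-0.0, 0.0, -1.0]]
force: [-0.5, -0.7, -0.4]
opening: 0.998
grasp_force: 0.0
```

```bash
cat > det.py <<'E'
from h import *
import sys
s=telemetry.read_state();print(s['time_s'],s['position'])
for n in ("scene","side"):
    im=capture(n);cv2.imwrite(f'pics/det_{n}.png',im[:,:,::-1]);c=cam(n)
    for deg in (0,):
        e=[proj(c,wpose(np.radians(deg),z)[0]).ravel() for z in (.161,.209)]
    print(n,'expected grip',np.round(e,1).tolist())
    u=int(e[1][0]);v=int(e[1][1])
    m=(im.max(2)<45).astype(np.uint8);m2=np.zeros_like(m);m2[v-14:v+26,u-22:u+22]=m[v-14:v+26,u-22:u+22]
    k,l,st,ce=cv2.connectedComponentsWithStats(m2)
    for i in range(1,k):
        if st[i,4]>12: print(st[i].tolist(),ce[i].round(1))
    print('\n'.join(''.join('#' if x<45 else '.' if x<110 else ' ' for x in r) for r in im.max(2)[v-10:v+24,u-20:u+20]))
E
python3 det.py
```

```text
31.6833 [0.480532   0.24523445 0.34079769]
scene expected grip [[274.3, 154.1], [275.0, 145.6]]
[293, 137, 4, 8, 23] [294.1 141.2]
..............           .............. 
............              ..............
.......                   ............#.
......                     .#.........##
.....           .          ...........##
.....                      ...........##
......                     ...........##
......                      ..........##
.......        .            ..........##
......... .   .......... .  ..........##
...........     .........   ............
...........     .........  .............
............    ......... ..............
............    .#....... ..............
............    ........................
.............   ........................
.............   .#.......####...........
..............  ......#       ...#......
..............  ......#         ........
..............  .......             ....
..............   .#.#..       .      ...
.............     ..  ..........       .
............          .#............    
...........      ..    ...
[... 1206 characters left out ...]
   
 .#####.#...   ...######.               
..........        ######.               
  .               #######               
                  #######.   ...    .   
                  #######    ... .     .
                  ######  .. . ...      
                  #####.  ......  ....  
  .                ....  ...  .         
  ##.           .               .       
                ..              ...     
                ...    ............     
               ..  .    ...     ...  .  
               .#.  .            .......
          ..         ..                 
                  ........              
                    .      .....        
             . .                   .. ..
```

carry_out(deltas=[[[0.05, 0.1, 0, 0, 0, 0.018, -1], [0.1, 0.2, 0, 0, 0, 0.036, -1], [0.1, 0.33, 0, 0, 0, 0.054, -1], [0.1, 0.4, 0, 0, 0, 0.072, -1], [0.1, 0.4, 0, 0, 0, 0.09, -1], [0.1, 0.4, 0, 0, 0, 0.108, -1], [0.1, 0.4, 0, 0, 0, 0.126, -1], [0.1, 0.4, 0, 0, 0, 0.144, -1], [0.1, 0.4, 0, 0, 0, 0.16, -1], [0.1, 0.4, 0, 0, 0, 0.16, -1]]])

```text
time_s: 32.62
position: [0.5339, 0.2753, 0.3406]
tcp_rot: [[0.677, 0.736, -0.001], [0.736, -0.677, -0.0], [-0.001, -0.0, -1.0]]
force: [1.0, -0.1, -0.7]
opening: 1.002
grasp_force: 0.0
```

carry_out(deltas=[[[0, 0, 0, 0, 0, 0.018, -1], [0, 0, 0, 0, 0, 0.036, -1], [0, 0, 0, 0, 0, 0.054, -1], [0, 0, 0, 0, 0, 0.072, -1], [0, 0, 0, 0, 0, 0.09, -1], [0, 0, 0, 0, 0, 0.09, -1], [0, 0, 0, 0, 0, 0.09, -1], [0, 0, 0, 0, 0, 0.09, -1], [0, 0, 0, 0, 0, 0.09, -1], [0, 0, 0, 0, 0, 0.09, -1]]])

```text
time_s: 33.45
position: [0.5335, 0.2752, 0.341]
tcp_rot: [[0.965, 0.262, -0.0], [0.262, -0.965, 0.0], [-0.0, -0.0, -1.0]]
force: [-1.2, 0.6, 0.5]
opening: 1.0
grasp_force: 0.0
```

```bash
python3 - <<'E'
from h import *
s=telemetry.read_state();c=cam("wrist",s);im=capture("wrist");cv2.imwrite('pics/w9.png',im[:,:,::-1]);print(s['time_s'],s['position'],np.round(s['tcp_rot'],3).tolist())
t=proj(c,wpose(0,.209)[0]).ravel();print('grip top exp',t,'at +5deg',proj(c,wpose(np.radians(5),.209)[0]).ravel(),'bottom',proj(c,wpose(0,.161)[0]).ravel())
print('tab',proj(c,np.r_[mpose(.066,0,0)[0][:2],.15]),'bracket',[proj(c,np.r_[mpose(x,y,0)[0][:2],.154]).ravel().round(1).tolist() for x in(.075,.091) for y in (-.009,.009)],'hub',proj(c,np.r_[M,.166]))
u,v=map(int,t);v=max(v,25)
print('\n'.join(''.join('#' if x<40 else '+' if x<80 else '.' if x<140 else ' ' for x in r) for r in im.max(2)[v-25:v+75:2,u-45:u+45]))
E
```

```text
33.45 [0.53352876 0.27522749 0.34100554] [[0.965, 0.262, -0.0], [0.262, -0.965, 0.0], [-0.0, -0.0, -1.0]]
grip top exp [258.70951089  90.73388942] at +5deg [263.47241782  90.98575838] bottom [258.333461    92.88447133]
tab [[258.35500362  82.54326619]] bracket [[266.3, 74.0], [250.7, 73.9], [266.5, 58.9], [250.7, 58.8]] hub [[257.94732138 140.65826874]]
++++++++++++++++++++++++++++#######+.               +#################+######++++++++++###
++++++++++++++++++++++++++#########+.               +##+#######################++++++++#+#
++++++++++++++++++++++++++#######+++.               +############################+++++++##
+++++++++++++++++++++++++#######+++++               +##############################++++++#
++++++++++++++++++++++++##########+#+              .+###############################++++++
+++++++++++++++++###################+.             .+#######++#####+################++++++
+++++++++++++++++####################...     ..  ..+#################################+++++
+++++++++++++++++####################+.++########++##+####+###########################++++
++++++++++++++++
[... 3105 characters left out ...]
                                         ...        .+###.     
    +++++........                                                              +###+      
    .++++....                                                              .  .####.      
     .++..                                                                    .+#+.       
                                       .........  ..       .                     .        
                                   .....................                                  
               ....             ................................... ..                   .
                 ....          ....................... .......    .             .       .#
```

```bash
python3 -c "
from rig import job
print(job.hand_in())"
```

```text
the job is handed in; nothing more can be done
None
```

The job is handed in at 33.5 s: the catch tray is home with its panel against the base, then the handwheel was turned clockwise through the full turn to the tab, within about 1° in the wrist image. No part of the robot is touching anything.

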